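# Open the candling lamp's shutter and hold its light on

### The arm

A 6-joint arm with a two-finger parallel gripper is mounted at the origin on the work surface. World frame = base frame: x ahead of the robot, y to its left, z up, the work surface at z = 0. Lengths are in mm, angles in rad, forces in N, time in s.
With the tool pointing down it reaches from about 350 to 1000 mm from the base axis. Payload 7.1 kg.
Tool frame: the origin (TCP) lies on the centre line of the jaws, within the pads' length; the fingertips stand 22 mm ahead of it and the grasp point (between the pads) lies 3 mm ahead of it (ctrl.tip_reach is the z of the fingertips in the tool frame, in mm); z points along the fingers, y is the line along which they close (so a half turn about z gives the same grasp; the last joint's range is limited). The gripper opens to 85 mm and grips with 20 to 120 N. Pads are 22 mm wide; open, the fingers measure 114 mm over their backs; the gripper's body (76 mm by 85 mm) begins 54 mm behind the grasp point. The pads swing forward as they close: fully open they stand 13 mm farther back than shut.
Start: joints at [1.102, 0.423, 1.63, -0, 1.089, -0.019], TCP at [271.708, 562.832, 253.319] pointing down, gripper open.
Joint ranges: [-3, 3], [-0.9, 2.11], [0.09, 2.58], [-1.31, 4.45], [0.11, 2.69], [-2.54, 2.54]. Speed limits (rad/s): [2.39, 2.39, 3.01, 3.14, 3.14, 3.14].

### API

Orientations are given as a unit quaternion [w, x, y, z].
In Python, from plant import ctrl, viewer, boxes_of, trace gives the robot as it stands.
- The arm moves only by the tool play_rows, never from a script. Its argument "rows" is a list of rows, each an object of numbers: "tx", "ty", "tz": the shift along the tool's x, y, z each as a share of 150 mm, from -1 to 1; "wx", "wy", "wz": the turn, a rotation vector about the tool's x, y, z each as a share of 90 degrees, from -1 to 1. In form: [{"tx": .., "ty": .., "tz": .., "wx": .., "wy": .., "wz": ..}, ...]. A call has 1 to 12 rows; each row is the pose to reach, as a shift and turn from the pose commanded when the call began, along the tool's axes at that moment; what a row does not reach only later rows make up. A row lasts 1/10 s, in which the tool goes at most 50 mm and 8.59 degrees, less where a joint would pass 70% of its speed; a pose out of reach is approached as far as the arm can. A call with a number of a shift or a turn outside -1 to 1 is refused whole. A call with a gripper value outside its range is refused whole. "grip" is the closure, from 0 (fully open) to 1 (shut), set as the call begins (left out, the last holds). The fingers move at their own pace and stop on an object; the grip force is fixed at half the most. Time passes only in rows, so rows that repeat a pose let the fingers close. It gives the time, the measured TCP pose, the force, the opening and the grip force at its end, in the units of the state.
- ctrl.get_state(): the state, without advancing time (a new reading comes with each control period).
- viewer.camera(name): name is "scene" or "top" or "wrist"; returns the picture (384x512x3 uint8, red, green, blue); there is no depth.
- viewer.camera_params(name): a dict with "fx", "fy", "cx", "cy" (pixels), "R" (3x3) and "t" (3): a world point X has camera coordinates R X + t. Camera axes: x right, y down, z forward; pixel columns grow to the right and rows downward; lengths in mm; the calibration is good to about 2 mm. A picture is of the moment at which its call begins: read the wrist's pose just before it. camera_params takes no time and is no camera call; for the wrist camera it gives the pose at the moment of the call.
- ctrl.hand_in(): hands the job in; it is judged then, once.
Trained networks look in the newest picture that a camera, given by its name, has taken for a name from the list of things; names that differ only in an ending like _2 or _b are one class to them, and where a whole thing is asked for, a point or a joint stands for the part that bears it (a point fixed in the world has none). Each returns a list of dicts, best first, with "score" (0 to 1); they miss things now and then, are a little off and sometimes report something else, mostly with a low value. They report only what shows in the picture. A call takes as long as a camera call.
- boxes_of(camera, query): "rect" ([left, top, right, bottom] in pixels, round what is visible of it).
- trace(camera, query): "mask" (384x512 bool, what is visible of it) and "rect" ([left, top, right, bottom] in pixels, round what is visible of it).
The state is a dict: "time": time; "q": joint angles; "qd": joint speeds; "effort": joint torques, N m; "tcp_pos": TCP position; "eef_rot": TCP orientation; "force": force on the tool from outside, world axes, zero at the start; "torque": the same for the moment, N m; "opening": opening from 0.0 (shut) to 1.0 (fully open); "finger_force": force on a finger pad.
Only numpy, scipy, OpenCV 4.12 (cv2) and the standard library are available. Lean on these libraries where they do the work, as an engineer would, in place of code of your own. Each camera call takes 0.05 s, during which the arm holds its last target. There are 200 camera calls.

### The job

Get the candling lamp ready to look at an egg: with the fingertips, push the aluminium shutter on the black lamp towards the robot's left until it is fully open, so that the round light window is uncovered, and only then press the red button on the lamp all the way down. The light burns only while the button is held, so finish still pressing it fully down, with the shutter still fully open. Pick nothing up, and leave the egg cups, eggs, egg flat, magnifier and scoop where they stand.

Things in the scene. Friction and masses are not known exactly. Their poses are not given: they have to be found in the camera images.
- lamp: squat black steel box, 170 (its x) x 240 (y) x 80 mm high, fixed; origin at the centre of its underside; at yaw 0 its x points away from the robot, its y to the robot's left; yaw within 0.6 rad. Light window, 56 mm across, flush in the deck at lamp x +30, y -45 mm. Two fixed rails, 5 wide and 8 mm high, along y at lamp x -21.5 and +81.5 mm, y -100 to +100 mm
- shutter (a joint): travel of the flat aluminium shutter in m along the lamp's +y axis: 0 shut (over the window), 0.09 fully open (end stop); starts somewhere from 0 to 0.03. The shutter is a solid block 96 (lamp x) x 90 (lamp y) x 22 mm high between the two rails, too broad to grip, its underside 2 mm and its top 24 mm above the deck; its centre is at lamp x +30, y -45 mm at 0. It slides against about 2.5 N of friction and stays where it is left
- shutter_push_edge (a point): middle of the shutter's upright face on the lamp's -y side, the face to push on towards lamp +y; 13 mm above the deck (93 mm above the table), moves with the shutter; axes parallel to the lamp's
- lamp_button (a joint): travel of the red push button in m, straight down: 0 up, 0.006 fully down; a spring needs about 5 N to hold it fully down, and it comes back up when released
- lamp_button_top (a point): centre of the top of the round red button (28 mm across, in a black housing) on the lamp's deck at lamp x -55, y +60 mm; 22 mm above the deck (102 mm above the table) when up, 96 mm when fully down; the housing, 44 mm across, ends 12 mm above the deck; moves down with the button
- cup_a: pale brown ceramic egg cup, 55 mm across, 42 mm high, loose on the table at the robot's side of the lamp, with a brown egg standing in it (the top of the egg 69 mm above the table); origin at the centre of its underside
- cup_b: the same egg cup, empty, loose, also at the robot's side of the lamp; origin at the centre of its underside
- egg_cup: the brown egg in cup_a, 43 mm across, 57 mm tall, loose; origin at its lower end
- egg_flat: white plastic egg flat, 245 x 290 x 45 mm, 5 x 6 cells, fixed, on the left of the table; origin at the centre of its underside
- egg_1: loose brown egg standing in a cell of the flat, its top 61 mm above the table; origin at its lower end
- egg_2: another such egg in the flat
- magnifier: grey enamel magnifier stand on the right of the table, 215 mm tall, round foot 130 mm across, its lens reaching 135 mm to its own -x side; loose; origin at the centre of its underside
- scoop: small galvanised tin scoop on the right, 190 x 72 x 40 mm, loose, its handle to its own -x side; origin under the blade's rear part

How it is judged (in metres and radians):
On the way, in this order (a step that is already met when the one before it is completed fails the run):
1. the shutter is pushed fully open (value of joint shutter above 0.085 m), for 0.2 s.
2. then the button is pressed fully down (value of joint lamp_button above 0.0045 m), for 0.3 s.
At the end, for the whole second after the job is handed in: the shutter is within 5 mm of its open stop (above 85 of 90 mm) and the fingers hold the red button down (beyond 4.5 of its 6 mm, pressing on the lamp with more than 1.5 N) (value of joint shutter above 0.085 m and value of joint lamp_button above 0.0045 m and contact force between the fingers and lamp above 1.5 N); the arm keeps its last pose, push and grip.
It fails at once if the button is pressed before the shutter is open (value of joint lamp_button above 0.003 m and value of joint shutter below 0.08 m).
It fails at once if an egg cup or egg is lifted, carried or shoved (more than 20 mm) (distance of any of cup_a, cup_b, egg_cup, egg_1, egg_2 from where it was at the start of the episode above 0.02 m).
It fails at once if a cup is tipped (more than 0.5 rad) (angle between any of cup_a, cup_b's own z axis and vertical above 0.5 rad).
It fails at once if the magnifier or scoop is lifted or moved (more than 20 mm) (distance of any of magnifier, scoop from where it was at the start of the episode above 0.02 m).
It fails at once if the egg flat is struck (over 20 N) (contact force between any of the fingers, the arm and egg_flat above 20 N).
It also fails if it takes over 38 s, if anything falls off the work surface, if the arm or the gripper's body presses on something with over 40 N, if the wrist force passes 120 N, or if a joint passes its speed limit or range.

## Working session

There is one attempt and no reset: what is moved stays moved. The work goes in short steps, Python scripts to look and compute and a tool call to move; the robot and the scene stay as the last step left them, time stands still between calls to the robot, and variables do not carry over. Pictures are saved under pics/ and viewed, at most 10 in all, crops included, and the job is handed in when it is done.

Besides the shell and the picture viewer there is one more tool, called after "Request:" in YAML: its name, and indented under it one key for each argument. play_rows: Moves the arm, as the interface text tells. Its arguments: {"type":"object","properties":{"rows":{"type":"array","items":{"type":"object","properties":{"tx":{"type":"number","minimum":-1,"maximum":1},"ty":{"type":"number","minimum":-1,"maximum":1},"tz":{"type":"number","minimum":-1,"maximum":1},"wx":{"type":"number","minimum":-1,"maximum":1},"wy":{"type":"number","minimum":-1,"maximum":1},"wz":{"type":"number","minimum":-1,"maximum":1}}}},"grip":{"type":"number"}},"required":["rows"]}

```bash
mkdir -p pics; python3 - <<'E'
from plant import ctrl, viewer, boxes_of, trace
import cv2, numpy as np
s=ctrl.get_state(); print(s['time'],s['tcp_pos'],s['eef_rot'],ctrl.tip_reach)
ims=[]
for c in ("scene","top"):
    im=viewer.camera(c); ims.append(im); cv2.imwrite(f"pics/{c}0.png",im[:,:,::-1])
    p=viewer.camera_params(c); print(c,p)
    for q in ("lamp","shutter","lamp_button","lamp_button_top","cup_a","cup_b","magnifier","scoop"):
        print(q,[(np.round(b['rect']).tolist(),round(b['score'],2)) for b in boxes_of(c,q)][:3])
cv2.imwrite("pics/top_big.png",cv2.resize(ims[1],(800,600),interpolation=cv2.INTER_CUBIC)[:,:,::-1])
E
```

```text
0.0 [271.47232438 562.38888545 252.5195644 ] [-1.95932602e-04  2.23017569e-01  9.74814106e-01 -7.64362728e-04] 22.0
scene {'fx': 482.68074610452123, 'fy': 482.68074610452123, 'cx': 265.73029242442004, 'cy': 184.31982523445828, 'R': array([[ 0.18827571,  0.98199918,  0.01516114],
       [ 0.72697937, -0.12896883, -0.67443905],
       [-0.66034328,  0.13800233, -0.73817485]]), 't': array([-123.01237542, -306.57470672, 2166.64963611])}
lamp [([212.0, 177.0, 292.0, 242.0], 0.89)]
shutter [([234.0, 192.0, 267.0, 222.0], 0.6), ([394.0, 189.0, 411.0, 197.0], 0.5)]
lamp_button [([365.0, 169.0, 376.0, 182.0], 0.7), ([249.0, 170.0, 264.0, 179.0], 0.24)]
lamp_button_top []
cup_a [([208.0, 181.0, 223.0, 198.0], 0.5), ([250.0, 176.0, 256.0, 183.0], 0.45), ([113.0, 168.0, 138.0, 211.0], 0.19)]
cup_b [([208.0, 181.0, 223.0, 198.0], 0.5), ([250.0, 176.0, 256.0, 183.0], 0.45), ([113.0, 168.0, 138.0, 211.0], 0.19)]
magnifier [([84.0, 173.0, 137.0, 264.0], 0.88)]
scoop [([114.0, 170.0, 139.0, 210.0], 0.83), ([231.0, 193.0, 268.0, 226.0], 0.57)]
top {'fx': 394.18316485047035, 'fy': 394.18316485047035, 'cx': 255.52973118955182, 'cy': 192.03565788548266, 'R': array([[-0.01457721, -0.99986378, -0.00774172],
       [-0.99728014,  0.01509812, -0.07214131],
       [ 0.07224837,  0.00666905, -0.99736438]]), 't': array([  22.16976776,  496.72407774, 1278.64127069])}
lamp [([231.0, 131.0, 316.0, 206.0], 0.88)]
shutter [([257.0, 134.0, 295.0, 172.0], 0.86)]
lamp_button [([254.0, 180.0, 267.0, 194.0], 0.4)]
lamp_button_top [([252.0, 209.0, 266.0, 226.0], 0.39)]
cup_a [([252.0, 210.0, 269.0, 226.0], 0.44)]
cup_b [([252.0, 210.0, 269.0, 226.0], 0.44)]
magnifier [([396.0, 132.0, 468.0, 188.0], 0.8)]
scoop [([392.0, 204.0, 428.0, 257.0], 0.62), ([119.0, 193.0, 128.0, 205.0], 0.55)]
```

View pics/top_big.png

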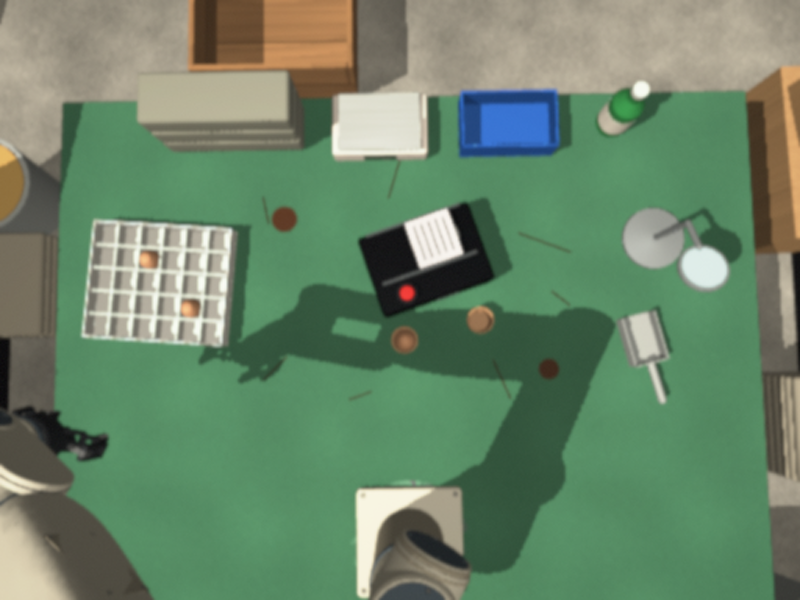

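View pics/scene0.png

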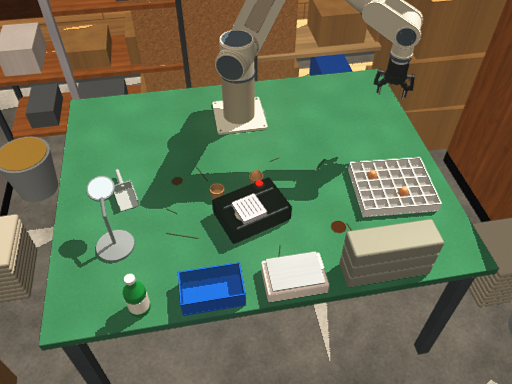

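The top view shows the lamp at about (425,260) of 800x600 with yaw about +0.3. The shutter is near shut at (435,238), the red button is at (407,293), and the cups are at (405,340) and (481,320). Next I'll fit the lamp pose.

```bash
cat > h.py <<'E'
from plant import ctrl, viewer, boxes_of, trace
import cv2, numpy as np
from scipy.optimize import minimize
def proj(p,X):
    c=np.atleast_2d(X)@p['R'].T+p['t']; return np.c_[p['fx']*c[:,0]/c[:,2]+p['cx'],p['fy']*c[:,1]/c[:,2]+p['cy']]
def W(l,P):
    c,s=np.cos(l[2]),np.sin(l[2]); P=np.atleast_2d(P).astype(float)
    return np.c_[l[0]+c*P[:,0]-s*P[:,1],l[1]+s*P[:,0]+c*P[:,1],P[:,2]]
def box(cx,cy,dx,dy,z0,z1): return np.array([[cx+a*dx/2,cy+b*dy/2,z] for a in(-1,1) for b in(-1,1) for z in(z0,z1)])
def sil(p,X,S=4):
    m=np.zeros((384*S,512*S),np.uint8); h=cv2.convexHull(((proj(p,X)+.5)*S).astype(np.float32)).astype(np.int32)
    cv2.fillConvexPoly(m,h,1); return m
def iou(a,b): return (a&b).sum()/max(1,(a|b).sum())
def up(m): return cv2.resize(m.astype(np.uint8),None,fx=4,fy=4,interpolation=cv2.INTER_NEAREST)
def ray(p,uv,z):
    d=p['R'].T@np.array([(uv[0]-p['cx'])/p['fx'],(uv[1]-p['cy'])/p['fy'],1]); o=-p['R'].T@p['t']; return o+d*(z-o[2])/d[2]
def red(im,r):
    a=im.astype(int); m=(a[...,0]>150)&(a[...,1]<80)&(a[...,2]<80); v,u=np.nonzero(m)
    k=(u>r[0]-8)&(u<r[2]+8)&(v>r[1]-8)&(v<r[3]+8); return np.array([u[k].mean(),v[k].mean()]),k.sum()
E
python3 - <<'E'
from h import *
D=[]
for c in ("top","scene"):
    im=viewer.camera(c); p=viewer.camera_params(c); t=trace(c,"lamp")[0]; sh=trace(c,"shutter")[0]
    rc,n=red(im,t['rect']); print(c,rc,n,ray(p,rc,100),'IoU',t['score'],sh['score'],sh['rect'])
    D.append((p,up(t['mask']),rc,up(sh['mask'])))
    for q in ("cup_a",):
        for b in boxes_of(c,q)[:4]:
            r=b['rect'];print(q,b['score'],r,ray(p,((r[0]+r[2])/2,(r[1]+r[3])/2),30))
def cost(l,use=(0,1)):
    e=0
    for i in use:
        p,m,rc,_=D[i]
        hull=sil(p,W(l,box(0,0,170,240,0,80)))|sil(p,W(l,[[-55+14*np.cos(a),60+14*np.sin(a),102] for a in np.arange(0,6.3,.5)]))|sil(p,W(l,box(30,-35,96,90,82,104)))
        e+=1-iou(hull,m)+.02*np.linalg.norm(proj(p,W(l,[-55,60,100]))[0]-rc)
    return e
x0=np.r_[ray(D[0][0],(273,167),80)[:2],.3]
for use in ((0,),(1,),(0,1)):
    r=minimize(cost,x0,args=(use,),method='Nelder-Mead',options=dict(initial_simplex=[x0,x0+[15,0,0],x0+[0,15,0],x0+[0,0,.15]],maxiter=150))
    print(use,r.x,r.fun)
    ds=np.arange(0,32,2.); s=[sum(iou(sil(D[i][0],W(r.x,box(30,-45+d,96,90,82,104))),D[i][3]) for i in use) for d in ds]; print(np.round(s,2))
E
```

```text
top [260. 187.] 69 [5.06418633e+02 2.29033917e-01 1.00000000e+02] IoU 0.74 0.95 [255.0, 134.3, 296.0, 174.7]
cup_a 0.7 [298.8, 196.3, 316.3, 211.4] [ 455.0958101  -153.71468276   30.        ]
scene [258.75675676 182.59459459] 37 [505.98401473   0.83617994 100.        ] IoU 0.57 0.86 [232.7, 190.4, 270.1, 221.0]
cup_a 0.59 [209.0, 182.8, 222.7, 198.2] [ 454.30421399 -154.16509276   30.        ]
cup_a 0.43 [247.0, 172.7, 257.9, 185.9] [421.39798622  -8.24550892  30.        ]
(0,) [ 5.77354423e+02 -3.90059738e+01  3.23735277e-01] 0.031041347780672666
[0.63 0.67 0.7  0.73 0.76 0.79 0.82 0.86 0.9  0.93 0.92 0.9  0.86 0.82
 0.79 0.76]
(1,) [ 5.76450154e+02 -3.95849159e+01  3.07186591e-01] 0.07343275809021198
[0.66 0.69 0.72 0.74 0.78 0.81 0.85 0.88 0.91 0.94 0.95 0.92 0.9  0.86
 0.83 0.79]
(0, 1) [ 5.77473214e+02 -3.91394328e+01  3.21346268e-01] 0.11080880522970557
[1.29 1.35 1.42 1.47 1.53 1.6  1.66 1.73 1.81 1.87 1.86 1.81 1.73 1.67
 1.6  1.54]
```

Request:
play_rows:
  rows:
    - {"tx": -0.33, "ty": -0.24}
    - {"tx": -0.66, "ty": -0.48}
    - {"tx": -1, "ty": -0.73}
    - {"tx": -1, "ty": -0.73}
    - {"tx": -1, "ty": -0.73}
  grip: 1

```text
validation failed for argument at $.ro...
```

Request:
play_rows:
  rows:
    - {"tx": -0.33, "ty": -0.24}
    - {"tx": -0.66, "ty": -0.48}
    - {"tx": -1, "ty": -0.73}
    - {"tx": -1, "ty": -0.73}
    - {"tx": -1, "ty": -0.73}

```text
validation failed for argument at $.ro...
```

Request:
play_rows:
  rows:
    - {"tx": -0.33, "ty": -0.24}
    - {"tx": -0.66, "ty": -0.48}
    - {"tx": -1, "ty": -0.73}
    - {"tx": -1, "ty": -0.73}
    - {"tx": -1, "ty": -0.73}

```text
validation failed for argument at $.ro...
```

Request:
play_rows:
  rows:
    - {"tx": -0.33, "ty": -0.24, "wz": 0.09}
    - {"tx": -0.66, "ty": -0.48, "wz": 0.18}
    - {"tx": -1, "ty": -0.73, "wz": 0.27}
    - {"tx": -1, "ty": -0.73, "wz": 0.36}
    - {"tx": -1, "ty": -0.73, "wz": 0.45}
    - {"tx": -1, "ty": -0.73, "wz": 0.509}
    - {"tx": -1, "ty": -0.73, "wz": 0.509}
    - {"tx": -1, "ty": -0.73, "wz": 0.509}

```text
validation failed for argument at $.ro...
```

```bash
cat >> h.py <<'E'
from scipy.spatial.transform import Rotation as R_
L=[577.4,-39.1,.3213]
def go(lx,ly,ztip):
    s=ctrl.get_state(); R=R_.from_quat(np.roll(s['eef_rot'],-1)); c,n=np.cos(L[2]),np.sin(L[2])
    T=R_.from_matrix(np.c_[[-n,c,0],[c,n,0],[0,0,-1]]); P=W(L,[lx,ly,ztip+22])[0]
    print('t',s['time'],'tcp',np.round(s['tcp_pos'],1),'F',np.round(s['force'],1),'open',s['opening'])
    print('shift',np.round(R.inv().apply(P-s['tcp_pos'])/150,3),'turn',np.round((R.inv()*T).as_rotvec()/(np.pi/2),3))
E
python3 - <<'E'
from h import *
go(30,-103,170)
go(30,-103,91)
im=viewer.camera('wrist'); cv2.imwrite('pics/w1.png',im[:,:,::-1])
E
```

```text
t 1.3 tcp [271.7 562.9 253.3] F [-0.9 -0.8 -0.7] open 0.9999165073995739
shift [-4.202 -3.081  0.409] turn [ 0.    -0.     0.509]
t 1.3 tcp [271.7 562.9 253.3] F [-0.9 -0.8 -0.7] open 0.9999165073995739
shift [-4.202 -3.081  0.935] turn [ 0.    -0.     0.509]
```

Request:
play_rows:
  rows:
    - {"tx": -0.33, "ty": -0.24, "tz": 0, "wx": 0, "wy": 0, "wz": 0}
    - {"tx": -0.66, "ty": -0.48, "tz": 0, "wx": 0, "wy": 0, "wz": 0}
    - {"tx": -1, "ty": -0.73, "tz": 0, "wx": 0, "wy": 0, "wz": 0}
    - {"tx": -1, "ty": -0.73, "tz": 0, "wx": 0, "wy": 0, "wz": 0}
    - {"tx": -1, "ty": -0.73, "tz": 0, "wx": 0, "wy": 0, "wz": 0}
  grip: 1

```text
time: 1.85
tcp_pos: [360.5, 395.6, 253.4]
eef_rot: [0.0, 0.225, 0.974, -0.001]
force: [-1.5, 0.8, -0.3]
opening: 0.142
finger_force: 0.0
```

Request:
play_rows:
  rows:
    - {"tx": -0.33, "ty": -0.24, "tz": 0, "wx": 0, "wy": 0, "wz": 0}
    - {"tx": -0.66, "ty": -0.48, "tz": 0, "wx": 0, "wy": 0, "wz": 0}
    - {"tx": -1, "ty": -0.73, "tz": 0, "wx": 0, "wy": 0, "wz": 0}
    - {"tx": -1, "ty": -0.73, "tz": 0, "wx": 0, "wy": 0, "wz": 0}
    - {"tx": -1, "ty": -0.73, "tz": 0, "wx": 0, "wy": 0, "wz": 0}

```text
time: 2.35
tcp_pos: [448.3, 232.6, 253.5]
eef_rot: [0.0, 0.225, 0.974, -0.0]
force: [-0.2, 0.3, -0.8]
opening: -0.001
finger_force: 0.0
```

Request:
play_rows:
  rows:
    - {"tx": -0.33, "ty": -0.24, "tz": 0, "wx": 0, "wy": 0, "wz": 0}
    - {"tx": -0.66, "ty": -0.48, "tz": 0, "wx": 0, "wy": 0, "wz": 0}
    - {"tx": -1, "ty": -0.73, "tz": 0, "wx": 0, "wy": 0, "wz": 0}
    - {"tx": -1, "ty": -0.73, "tz": 0, "wx": 0, "wy": 0, "wz": 0}
    - {"tx": -1, "ty": -0.73, "tz": 0, "wx": 0, "wy": 0, "wz": 0}

```text
time: 2.85
tcp_pos: [536.3, 69.1, 253.5]
eef_rot: [0.001, 0.225, 0.974, 0.0]
force: [-0.5, -0.2, 0.3]
opening: 0.001
finger_force: 0.0
```

Request:
play_rows:
  rows:
    - {"tx": -0.33, "ty": -0.24, "tz": 0, "wx": 0, "wy": 0, "wz": 0.09}
    - {"tx": -0.66, "ty": -0.48, "tz": 0, "wx": 0, "wy": 0, "wz": 0.18}
    - {"tx": -1, "ty": -0.73, "tz": 0, "wx": 0, "wy": 0, "wz": 0.27}
    - {"tx": -1, "ty": -0.73, "tz": 0, "wx": 0, "wy": 0, "wz": 0.36}
    - {"tx": -1, "ty": -0.73, "tz": 0, "wx": 0, "wy": 0, "wz": 0.45}
    - {"tx": -1, "ty": -0.73, "tz": 0, "wx": 0, "wy": 0, "wz": 0.509}
    - {"tx": -1, "ty": -0.73, "tz": 0, "wx": 0, "wy": 0, "wz": 0.509}
    - {"tx": -1, "ty": -0.73, "tz": 0, "wx": 0, "wy": 0, "wz": 0.509}

```text
time: 3.65
tcp_pos: [621.7, -91.1, 253.2]
eef_rot: [-0.0, 0.583, 0.812, 0.0]
force: [-0.3, -0.7, -0.2]
opening: 0.002
finger_force: 0.0
```

```bash
python3 - <<'E'
from h import *
go(30,-103,170)
go(30,-103,91)
E
```

```text
t 3.65 tcp [621.7 -91.1 253.2] F [-0.3 -0.7 -0.2] open 0.00243982230178765
shift [-0.265  0.028  0.408] turn [-0.    -0.     0.003]
t 3.65 tcp [621.7 -91.1 253.2] F [-0.3 -0.7 -0.2] open 0.00243982230178765
shift [-0.265  0.028  0.935] turn [-0.    -0.     0.003]
```

Request:
play_rows:
  rows:
    - {"tx": -0.265, "ty": 0.028, "tz": 0, "wx": 0, "wy": 0, "wz": 0}
    - {"tx": -0.265, "ty": 0.028, "tz": 0.3, "wx": 0, "wy": 0, "wz": 0}
    - {"tx": -0.265, "ty": 0.028, "tz": 0.6, "wx": 0, "wy": 0, "wz": 0}
    - {"tx": -0.265, "ty": 0.028, "tz": 0.7, "wx": 0, "wy": 0, "wz": 0}
    - {"tx": -0.265, "ty": 0.028, "tz": 0.7, "wx": 0, "wy": 0, "wz": 0}

```text
time: 4.15
tcp_pos: [636.7, -127.8, 146.0]
eef_rot: [-0.002, 0.584, 0.812, -0.001]
force: [-0.4, -0.3, -0.3]
opening: -0.001
finger_force: 0.0
```

```bash
python3 - <<'E'
from h import *
go(30,-103,91)
im=viewer.camera('wrist').copy(); p=viewer.camera_params('wrist')
P=W(L,[[30,-71,93],[-18,-71,104],[78,-71,104],[-85,-120,80],[85,-120,80],[-55,60,102],[30,-103,91]])
for u,v in proj(p,P): print(u,v); cv2.circle(im,(int(u),int(v)),3,(0,255,255),-1)
cv2.imwrite('pics/w2.png',im[:,:,::-1])
E
```

```text
t 4.15 tcp [ 636.7 -127.8  146. ] F [-0.4 -0.3 -0.3] open -0.0006591778445501541
shift [-0.001  0.013  0.22 ] turn [-0.003 -0.002  0.001]
249.44881997568774 164.101062726303
152.13657443090494 168.59076023667316
346.61114439069985 169.0237357861384
58.14791875318147 238.99578528604334
341.06794961798784 239.69572642085072
33.50836464401959 -157.99300993545214
249.40968085733473 219.7361067704316
```

View pics/w2.png

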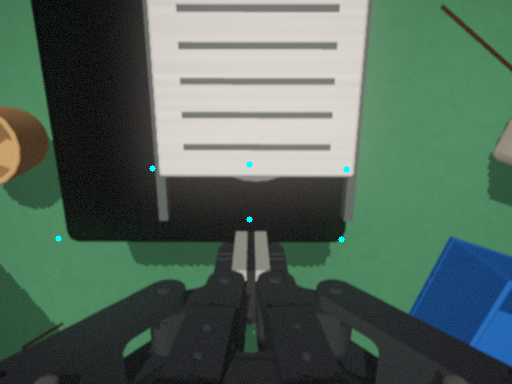

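The shutter's near edge is at row 176 and its centre at column 257, both within 3-4 mm of the estimate. The fingers are clear of it, so I'll descend and push.

Request:
play_rows:
  rows:
    - {"tx": 0, "ty": 0.02, "tz": 0.1, "wx": 0, "wy": 0, "wz": 0}
    - {"tx": 0, "ty": 0.02, "tz": 0.2, "wx": 0, "wy": 0, "wz": 0}
    - {"tx": 0, "ty": 0.02, "tz": 0.22, "wx": 0, "wy": 0, "wz": 0}
    - {"tx": 0, "ty": 0.02, "tz": 0.22, "wx": 0, "wy": 0, "wz": 0}
    - {"tx": 0, "ty": 0.02, "tz": 0.22, "wx": 0, "wy": 0, "wz": 0}

```text
time: 4.7
tcp_pos: [641.2, -128.0, 115.6]
eef_rot: [0.0, 0.585, 0.811, 0.0]
force: [0.4, -0.1, 0.4]
opening: 0.001
finger_force: 0.0
```

Request:
play_rows:
  rows:
    - {"tx": 0.06, "ty": 0, "tz": 0, "wx": 0, "wy": 0, "wz": 0}
    - {"tx": 0.12, "ty": 0, "tz": 0, "wx": 0, "wy": 0, "wz": 0}
    - {"tx": 0.18, "ty": 0, "tz": 0, "wx": 0, "wy": 0, "wz": 0}
    - {"tx": 0.24, "ty": 0, "tz": 0, "wx": 0, "wy": 0, "wz": 0}
    - {"tx": 0.29, "ty": 0, "tz": 0, "wx": 0, "wy": 0, "wz": 0}
    - {"tx": 0.34, "ty": 0, "tz": 0, "wx": 0, "wy": 0, "wz": 0}
    - {"tx": 0.39, "ty": 0, "tz": 0, "wx": 0, "wy": 0, "wz": 0}
    - {"tx": 0.43, "ty": 0, "tz": 0, "wx": 0, "wy": 0, "wz": 0}
    - {"tx": 0.46, "ty": 0, "tz": 0, "wx": 0, "wy": 0, "wz": 0}
    - {"tx": 0.5, "ty": 0, "tz": 0, "wx": 0, "wy": 0, "wz": 0}
    - {"tx": 0.5, "ty": 0, "tz": 0, "wx": 0, "wy": 0, "wz": 0}

```text
time: 5.8
tcp_pos: [616.9, -55.8, 115.2]
eef_rot: [-0.0, 0.585, 0.811, 0.0]
force: [0.1, -0.7, 0.5]
opening: 0.003
finger_force: 0.0
```

```bash
python3 - <<'E'
from h import *
go(30,-11,91)
E
```

```text
t 5.8 tcp [616.9 -55.8 115.2] F [ 0.1 -0.7  0.5] open 0.00300998610539688
shift [ 0.116 -0.015  0.014] turn [-0. -0.  0.]
```

Request:
play_rows:
  rows:
    - {"tx": 0.03, "ty": 0, "tz": 0, "wx": 0, "wy": 0, "wz": 0}
    - {"tx": 0.05, "ty": 0, "tz": 0, "wx": 0, "wy": 0, "wz": 0}
    - {"tx": 0.07, "ty": 0, "tz": 0, "wx": 0, "wy": 0, "wz": 0}
    - {"tx": 0.08, "ty": 0, "tz": 0, "wx": 0, "wy": 0, "wz": 0}
    - {"tx": 0.09, "ty": 0, "tz": 0, "wx": 0, "wy": 0, "wz": 0}

```text
time: 6.3
tcp_pos: [612.9, -43.9, 115.1]
eef_rot: [-0.0, 0.585, 0.811, -0.0]
force: [0.1, -2.2, -1.4]
opening: 0.003
finger_force: 1.3
```

Request:
play_rows:
  rows:
    - {"tx": 0.01, "ty": 0, "tz": 0, "wx": 0, "wy": 0, "wz": 0}
    - {"tx": 0.02, "ty": 0, "tz": 0, "wx": 0, "wy": 0, "wz": 0}

```text
time: 6.5
tcp_pos: [612.2, -41.7, 115.2]
eef_rot: [0.001, 0.585, 0.811, -0.0]
force: [2.8, -11.1, -2.4]
opening: 0.001
finger_force: 5.7
```

Request:
play_rows:
  rows:
    - {"tx": 0.01, "ty": 0, "tz": 0, "wx": 0, "wy": 0, "wz": 0}
    - {"tx": 0.02, "ty": 0, "tz": 0, "wx": 0, "wy": 0, "wz": 0}

```text
time: 6.7
tcp_pos: [612.1, -41.4, 115.3]
eef_rot: [0.003, 0.584, 0.812, -0.001]
force: [4.3, -24.8, -6.4]
opening: 0.002
finger_force: 12.5
```

```bash
python3 - <<'E'
from h import *
go(30,-11,91)
im=viewer.camera('wrist'); cv2.imwrite('pics/w3.png',im[:,:,::-1])
E
```

```text
t 6.7 tcp [612.1 -41.4 115.3] F [  4.3 -24.8  -6.4] open 0.0016470612143605857
shift [ 0.015 -0.015  0.015] turn [0.    0.004 0.001]
```

View pics/w3.png

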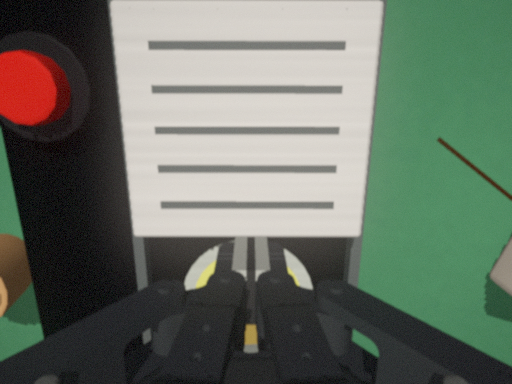

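The shutter is against its end stop (25 N, at the expected place) and the window shows free below it. The button is at about (28,88). I'll back off and lift.

```bash
python3 - <<'E'
from h import *
im=viewer.camera('wrist'); p=viewer.camera_params('wrist')
rc,n=red(im,[0,0,512,384]); print(rc,n,ray(p,rc,101),W(L,[-55,60,102]))
E
```

```text
[25.25202079 87.63481524] 3464 [510.18396184  -0.73557219 101.        ] [[5.06266570e+02 4.60524246e-01 1.02000000e+02]]
```

Request:
play_rows:
  rows:
    - {"tx": -0.05, "ty": 0, "tz": 0, "wx": 0, "wy": 0, "wz": 0}
    - {"tx": -0.1, "ty": 0, "tz": -0.1, "wx": 0, "wy": 0, "wz": 0}
    - {"tx": -0.1, "ty": 0, "tz": -0.35, "wx": 0, "wy": 0, "wz": 0}
    - {"tx": -0.1, "ty": 0, "tz": -0.4, "wx": 0, "wy": 0, "wz": 0}
    - {"tx": -0.1, "ty": -0.3, "tz": -0.4, "wx": 0, "wy": 0, "wz": 0}
    - {"tx": -0.1, "ty": -0.5, "tz": -0.4, "wx": 0, "wy": 0, "wz": 0}
    - {"tx": -0.1, "ty": -0.55, "tz": -0.4, "wx": 0, "wy": 0, "wz": 0}
    - {"tx": -0.1, "ty": -0.55, "tz": -0.4, "wx": 0, "wy": 0, "wz": 0}
    - {"tx": -0.1, "ty": -0.55, "tz": -0.4, "wx": 0, "wy": 0, "wz": 0}

```text
time: 7.7
tcp_pos: [538.7, -78.4, 175.6]
eef_rot: [0.001, 0.585, 0.811, 0.0]
force: [0.3, 0.6, -0.2]
opening: 0.002
finger_force: 0.0
```

```bash
python3 - <<'E'
from h import *
im=viewer.camera('wrist'); p=viewer.camera_params('wrist')
rc,n=red(im,[0,0,512,384]); print(rc,n,ray(p,rc,101),W(L,[-55,60,102]))
go(-55,60,112)
cv2.imwrite('pics/w4.png',im[:,:,::-1])
E
```

```text
[240.38457784  65.18594436] 2049 [508.77219263  -1.11082306 101.        ] [[5.06266570e+02 4.60524246e-01 1.02000000e+02]]
t 7.75 tcp [538.9 -78.3 175.5] F [ 0.2 -0.6  0.5] open 0.0008205821412765026
shift [ 0.567 -0.041  0.276] turn [0.001 0.    0.   ]
```

View pics/w4.png

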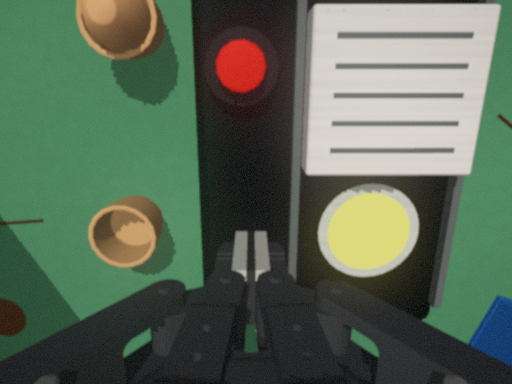

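The window is fully uncovered. The red button is at (240,65), about 2 mm from the estimate. I'll move over it and come down to just above.

Request:
play_rows:
  rows:
    - {"tx": 0.25, "ty": -0.03, "tz": 0, "wx": 0, "wy": 0, "wz": 0}
    - {"tx": 0.5, "ty": -0.03, "tz": 0, "wx": 0, "wy": 0, "wz": 0}
    - {"tx": 0.555, "ty": -0.03, "tz": 0, "wx": 0, "wy": 0, "wz": 0}
    - {"tx": 0.555, "ty": -0.03, "tz": 0.1, "wx": 0, "wy": 0, "wz": 0}
    - {"tx": 0.555, "ty": -0.03, "tz": 0.2, "wx": 0, "wy": 0, "wz": 0}
    - {"tx": 0.555, "ty": -0.03, "tz": 0.28, "wx": 0, "wy": 0, "wz": 0}
    - {"tx": 0.555, "ty": -0.03, "tz": 0.3, "wx": 0, "wy": 0, "wz": 0}
    - {"tx": 0.555, "ty": -0.03, "tz": 0.3, "wx": 0, "wy": 0, "wz": 0}

```text
time: 8.55
tcp_pos: [507.2, -1.1, 129.8]
eef_rot: [-0.0, 0.585, 0.811, -0.0]
force: [1.5, 0.2, 0.3]
opening: 0.001
finger_force: 0.0
```

Request:
play_rows:
  rows:
    - {"tx": 0, "ty": 0, "tz": 0.02, "wx": 0, "wy": 0, "wz": 0}
    - {"tx": 0, "ty": 0, "tz": 0.03, "wx": 0, "wy": 0, "wz": 0}
    - {"tx": 0, "ty": 0, "tz": 0.045, "wx": 0, "wy": 0, "wz": 0}
    - {"tx": 0, "ty": 0, "tz": 0.06, "wx": 0, "wy": 0, "wz": 0}
    - {"tx": 0, "ty": 0, "tz": 0.06, "wx": 0, "wy": 0, "wz": 0}

```text
time: 9.05
tcp_pos: [507.4, -1.1, 121.5]
eef_rot: [0.0, 0.585, 0.811, 0.0]
force: [0.3, -0.1, 3.9]
opening: 0.003
finger_force: 1.4
```

```bash
python3 - <<'E'
from h import *
go(-53,58.5,94)
im=viewer.camera('wrist'); cv2.imwrite('pics/w5.png',im[:,:,::-1])
E
```

```text
t 9.05 tcp [507.4  -1.1 121.5] F [ 0.3 -0.1  3.9] open 0.0034832176693981795
shift [0.002 0.009 0.036] turn [0. 0. 0.]
```

View pics/w5.png

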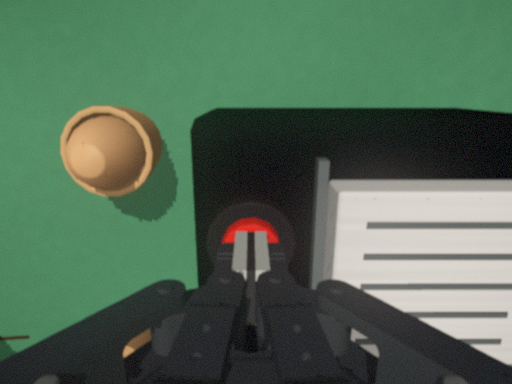

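The fingertips are on the button at (250,235) with the spring force rising. I'll press on to the stop.

Request:
play_rows:
  rows:
    - {"tx": 0, "ty": 0, "tz": 0.01, "wx": 0, "wy": 0, "wz": 0}
    - {"tx": 0, "ty": 0, "tz": 0.02, "wx": 0, "wy": 0, "wz": 0}
    - {"tx": 0, "ty": 0, "tz": 0.025, "wx": 0, "wy": 0, "wz": 0}
    - {"tx": 0, "ty": 0, "tz": 0.025, "wx": 0, "wy": 0, "wz": 0}

```text
time: 9.5
tcp_pos: [507.4, -1.0, 118.0]
eef_rot: [0.0, 0.585, 0.811, 0.0]
force: [-0.7, -1.0, 7.8]
opening: 0.001
finger_force: 3.9
```

Request:
play_rows:
  rows:
    - {"tx": 0, "ty": 0, "tz": 0.01, "wx": 0, "wy": 0, "wz": 0}
    - {"tx": 0, "ty": 0, "tz": 0.01, "wx": 0, "wy": 0, "wz": 0}

```text
time: 9.7
tcp_pos: [507.5, -1.0, 117.7]
eef_rot: [0.0, 0.585, 0.811, 0.0]
force: [-5.2, -0.3, 22.7]
opening: -0.004
finger_force: 11.5
```

Request:
play_rows:
  rows:
    - {"tx": 0, "ty": 0, "tz": 0, "wx": 0, "wy": 0, "wz": 0}
    - {"tx": 0, "ty": 0, "tz": 0, "wx": 0, "wy": 0, "wz": 0}
    - {"tx": 0, "ty": 0, "tz": 0, "wx": 0, "wy": 0, "wz": 0}
    - {"tx": 0, "ty": 0, "tz": 0, "wx": 0, "wy": 0, "wz": 0}
    - {"tx": 0, "ty": 0, "tz": 0, "wx": 0, "wy": 0, "wz": 0}

```text
time: 10.2
tcp_pos: [507.5, -1.1, 117.7]
eef_rot: [0.001, 0.585, 0.811, 0.0]
force: [-5.1, -0.3, 22.9]
opening: 0.004
finger_force: 11.5
```

```bash
python3 - <<'E'
from h import *
s=ctrl.get_state(); print(s['force'],s['tcp_pos'])
if s['force'][2]>10: print(ctrl.hand_in())
E
```

```text
[-5.09096071 -0.3123095  22.90115297] [507.48291609  -1.07138445 117.7338773 ]
the job is handed in; nothing more can be done
None
```

I pushed the shutter to its open stop, then pressed the red button to the bottom, and handed the job in at about 10 s with the fingers still holding it down at about 23 N; the hand-in returned no verdict.

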